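# Put the pressure tester's weights and couplings away

### The job

Put the tester's loose pieces away: drop every dark steel bar weight through the hopper so that all lie down inside the narrow well of the weight magazine, then lift the cover off its hook and lay it flat over the hopper's mouth, centred and square. Also stand every brass coupling upright on the low rack, each centred on a dark mark of its own, side by side with no empty mark between them. Leave everything else on the bench where it is.

Things in the scene. Friction and masses are not known exactly. Their poses are not given: they have to be found in the camera images.
- magazine: Weight magazine, fixed, at left or right: base 160 x 130 x 12 mm; upright clear-walled well, inside 80 (its x) x 38 mm (its y), floor at 12, top at 145 mm height; above it a steel hopper, sloping sides, mouth 120 x 120 mm inside, white housing 136 mm outside, rim at 215 mm. Bars dropped lying along x stack; four reach about 135 mm. Origin: underside centre, below centres of well and mouth; z up.
- hopper_mouth (a point): Centre of the hopper's mouth in the plane of its rim, 215 mm above the bench; axes as the magazine's
- hook_stand: Fixed steel stand across the bench from the magazine. Its hook is a level bar 12 mm wide, top face 170 mm above the bench, from the post (90 mm out at the stand's +x) towards -x, ending 29 mm past the origin in an upturned tip that reaches 190 mm height, the stand's highest point. Origin: on the bench, straight below the hanging point; z up.
- hook (a point): Hanging point: top face of the hook bar, 170 mm above the bench; axes as the stand's (lift by more than 20 mm, then move in -x to come off the tip)
- cover: Hopper cover: aluminium plate 150 x 150 x 6 mm, 0.3 kg. On its middle a bail: legs at y = +-24 mm, cross bar along y, its underside 50 mm above the plate's underside, hung on the hook at the start, plate level. On it an upright black grip stem 14 x 14 mm, 58 to 108 mm above the underside. Origin: centre of the plate's underside (at 120 mm while hanging); x, y along plate edges and stem faces.
- rack: Low fixed rack beyond the loose things: white board 110 mm (x) by 260 mm (y), top 30 mm above the bench, edged by a lip 4 mm thick and 8 mm high, with three round dark marks of 62 mm diameter in a row along y, 80 mm apart. Origin: underside centre.
- place0 (a point): Centre of an end mark, on the rack's top face, 30 mm above the bench (rack y = -80 mm); axes as the rack's
- place1 (a point): Centre of the middle mark, on the rack's top face, 30 mm above the bench (rack y = 0 mm); axes as the rack's
- place2 (a point): Centre of the other end mark, on the rack's top face, 30 mm above the bench (rack y = 80 mm); axes as the rack's
- bar0: Dark steel bar weight, octagonal, 70 mm long, 30 mm across flats, about 0.4 kg, lying on the bench on one of its flats. Origin: its centre (15 mm above the bench); x along its length; it may lie on any flat. Three or four bars are present.
- bar1: Dark steel bar weight, octagonal, 70 mm long, 30 mm across flats, about 0.4 kg, lying on the bench on one of its flats. Origin: its centre (15 mm above the bench); x along its length; it may lie on any flat. Three or four bars are present.
- bar2: Dark steel bar weight, octagonal, 70 mm long, 30 mm across flats, about 0.4 kg, lying on the bench on one of its flats. Origin: its centre (15 mm above the bench); x along its length; it may lie on any flat. Three or four bars are present.
- bar3: Dark steel bar weight, octagonal, 70 mm long, 30 mm across flats, about 0.4 kg, lying on the bench on one of its flats. Origin: its centre (15 mm above the bench); x along its length; it may lie on any flat. Three or four bars are present.
- coupling0: Brass gauge coupling standing upright: round flange 54 mm diameter, 18 mm high, with a round neck of 30 mm diameter above it up to 65 mm, about 0.35 kg. Origin: underside centre, z up. Two or three couplings are present.
- coupling1: Brass gauge coupling standing upright: round flange 54 mm diameter, 18 mm high, with a round neck of 30 mm diameter above it up to 65 mm, about 0.35 kg. Origin: underside centre, z up. Two or three couplings are present.
- coupling2: Brass gauge coupling standing upright: round flange 54 mm diameter, 18 mm high, with a round neck of 30 mm diameter above it up to 65 mm, about 0.35 kg. Origin: underside centre, z up. Two or three couplings are present.
- gauge: Bystander: black pressure gauge lying on its back among the loose things, 72 mm diameter, 31 mm high, with a brass stem reaching 52 mm from its centre. Origin: underside centre.
- tin: Bystander: open metal cup, 68 mm diameter, 60 mm high, at the left of the rack. Origin: underside centre.
- oil: Bystander: amber oil bottle, 56 mm diameter, 130 mm high, at the right of the rack. Origin: underside centre.
- wrench: Bystander: steel wrench lying near left, about 180 mm long. Origin: near its middle.
- driver: Bystander: screwdriver lying near right, about 200 mm long. Origin: near its middle.

How it is judged:
By the outcome, as a careful person would: the job done as asked, in the order asked, and still so for the second after the job is handed in, with the robot touching nothing.
Of bar0, bar1, bar2, bar3 only 3 to 4 are there at a start; the rules pass over those that are not, and their reading is None.
Of coupling0, coupling1, coupling2 only 2 to 3 are there at a start; the rules pass over those that are not, and their reading is None.
At some moment in a run one of bar0, bar1, bar2, bar3, coupling0, coupling1, coupling2 may be knocked a few centimetres aside while the robot is not near it.
It also fails if it takes over 210 s, if anything falls off the work surface, if the arm or the gripper's body presses on something with over 40 N, if the wrist force passes 120 N, or if a joint passes its speed limit or range.

### The arm

A 7-joint arm with a two-finger parallel gripper is mounted at the origin on the work surface. World frame = base frame: x ahead of the robot, y to its left, z up, the work surface at z = 0. Lengths are in m, angles in rad, forces in N, time in s.
With the tool pointing down it reaches from about 0.4 to 0.85 m from the base axis. Payload 10.4 kg.
Tool frame: the origin (TCP) lies midway between the tips of the shut fingers; the grasp point (between the pads) lies 19 mm behind it; z points along the fingers, y is the line along which they close (so a half turn about z gives the same grasp; the last joint's range is limited). The gripper opens to 85 mm and grips with 20 to 120 N. Pads are 22 mm wide; open, the fingers measure 114 mm over their backs; the gripper's body (76 mm by 85 mm) begins 54 mm behind the grasp point. The pads swing forward as they close: fully open they stand 13 mm farther back than shut.
Start: joints at [-1.135, 0.332, -0.065, 1.46, 0.022, 1.35, -0.088], TCP at [0.277, 0.56, 0.231] pointing down, gripper open.
Joint ranges: [-2.6, 2.6], [-0.5, 2.12], [-1.47, 1.34], [0.16, 2.42], [-1.27, 4.41], [0.06, 2.06], [-2.6, 2.6]. Speed limits (rad/s): [2.22, 2.22, 2.79, 2.79, 3.14, 3.14, 3.14].

### API

Orientations are given as a unit quaternion [x, y, z, w].
In Python, from station import bot gives the robot as it stands. The module is installed in compiled form; this text tells all that it offers.
- The arm moves only by the tool arm_command, never from a script. Its argument "steps" is text: rows parted by semicolons, each of 5 numbers parted by spaces: the shift along the tool's x, y, z scaled (see below), then the turn about the tool's z scaled (see below), then the closure, from -1 (fully open) to 1 (shut), so that 0 is half open. In form: tx ty tz spin fingers; .... A call has 1 to 5 rows; each row is the pose to reach, as a shift and turn from the pose commanded when the call began, along the tool's axes at that moment; what a row does not reach only later rows make up. The controller multiplies each number of a shift by 0.5 m and each number of a turn by 45 degrees. A row lasts 1/10 s, in which the tool goes at most 50 mm and 8.59 degrees, less where a joint would pass 70% of its speed; a pose out of reach is approached as far as the arm can. A call with a number of a shift or a turn outside -1 to 1 is refused whole. A call with a gripper value outside its range is refused whole. The fingers move at their own pace and stop on an object; the grip force is fixed at half the most. Time passes only in rows, so rows that repeat a pose let the fingers close. It gives the time, the measured TCP pose, the force, the opening and the grip force at its end, in the units of the state.
- bot.read_state(): the state, without advancing time (a new reading comes with each control period).
- bot.grab_frame(name): name is "side" or "top" or "wrist"; returns the picture (420x560x3 uint8, red, green, blue); there is no depth.
- bot.get_calibration(name): a dict with "mtx" (3x3 intrinsics, pixels), "R" (3x3) and "t" (3): a world point X has camera coordinates R X + t. Camera axes: x right, y down, z forward; pixel columns grow to the right and rows downward; lengths in m; the calibration is good to about 2 mm. A picture is of the moment at which its call begins: read the wrist's pose just before it. get_calibration takes no time and is no camera call; for the wrist camera it gives the pose at the moment of the call.
- bot.close_job(): hands the job in; it is judged then, once.
The state is a dict: "clock": time; "joint_pos": joint angles; "qd": joint speeds; "joint_efforts": joint torques, N m; "tcp_pos": TCP position; "tcp_rot": TCP orientation; "wrist_force": force on the tool from outside, world axes, zero at the start; "ft_torque": the same for the moment, N m; "width": finger opening in m; "grip_force": force on a finger pad.
Only numpy, scipy, OpenCV 4.12 (cv2) and the standard library are available. Lean on these libraries where they do the work, as an engineer would, in place of code of your own. Each camera call takes 0.05 s, during which the arm holds its last target. There are 200 camera calls.

## Working session

There is one attempt and no reset: what is moved stays moved. The work goes in short steps, Python scripts to look and compute and a tool call to move; the robot and the scene stay as the last step left them, time stands still between calls to the robot, and variables do not carry over. Pictures are saved under pics/ and viewed, at most 14 in all, crops included, and the job is handed in when it is done.

Besides the shell and the picture viewer there is one more tool, called after "Call:" as a command line: name --argument value ..., lists and objects as JSON in quotes. arm_command: Moves the arm, as the interface text tells. Its arguments: {"type":"object","properties":{"steps":{"type":"string"}},"required":["steps"]}

```bash
mkdir -p pics; python3 - <<'E'
from station import bot
import cv2
for n in("top","side"):
    f=bot.grab_frame(n); cv2.imwrite(f"pics/{n}0.png",cv2.resize(f[:,:,::-1],(800,600),interpolation=cv2.INTER_CUBIC))
    c=bot.get_calibration(n); print(n,c)
c=bot.get_calibration("wrist");print(c)
s=bot.read_state();print(s)
E
```

```text
top {'mtx': array([[546.68635525,   0.        , 282.25783263],
       [  0.        , 546.68635525, 216.26449439],
       [  0.        ,   0.        ,   1.        ]]), 'R': array([[-2.95117627e-02, -9.99564385e-01,  3.10183185e-04],
       [-9.91837062e-01,  2.92451019e-02, -1.24112719e-01],
       [ 1.24049583e-01, -3.97043629e-03, -9.92268077e-01]]), 't': array([0.00373392, 0.52958774, 1.41522999])}
side {'mtx': array([[395.87737623,   0.        , 279.77035603],
       [  0.        , 395.87737623, 208.54016387],
       [  0.        ,   0.        ,   1.        ]]), 'R': array([[ 0.99855866, -0.05175656, -0.01420813],
       [-0.04735299, -0.72496065, -0.68716064],
       [ 0.02526473,  0.686843  , -0.72636656]]), 't': array([-0.52986464,  0.13991431,  1.15716746])}
{'mtx': array([[376.06330093,   0.        , 278.89610158],
       [  0.        , 376.06330093, 210.14159335],
       [  0.        ,   0.        ,   1.        ]]), 'R': array([[ 0.44270889,  0.89666416, -0.00149073],
       [ 0.85468756, -0.42147994,  0.30309046],
       [ 0.27114204, -0.13545495, -0.95296062]]), 't': array([-0.62431676, -0.03963441,  0.37916525])}
{'clock': 0.1, 'joint_pos': array([-1.13459562,  0.33279518, -0.06469501,  1.46085328,  0.02157459,
        1.34989693, -0.08852316]), 'qd': array([ 0.00057858, -0.00256768,  0.00083909, -0.00249499,  0.00014434,
       -0.00033691,  0.00072065]), 'joint_efforts': array([ 1.17729069e-03, -6.26745486e+01,  4.90685692e-02, -3.92424667e+01,
        1.63060444e-02,  6.94803020e-03,  1.70683683e-05]), 'tcp_pos': array([0.27664558, 0.56006701, 0.23060583]), 'tcp_rot': array([ 2.27400560e-01,  9.73801104e-01, -6.16469840e-04, -1.26557112e-04]), 'wrist_force': array([-0.23428228,  0.35648443, -0.03756   ]), 'ft_torque': array([-0.06184947,  0.0345057 , -0.00340846]), 'grip_force': 0.0, 'width': 0.08519620620546095}
```

View pics/top0.png

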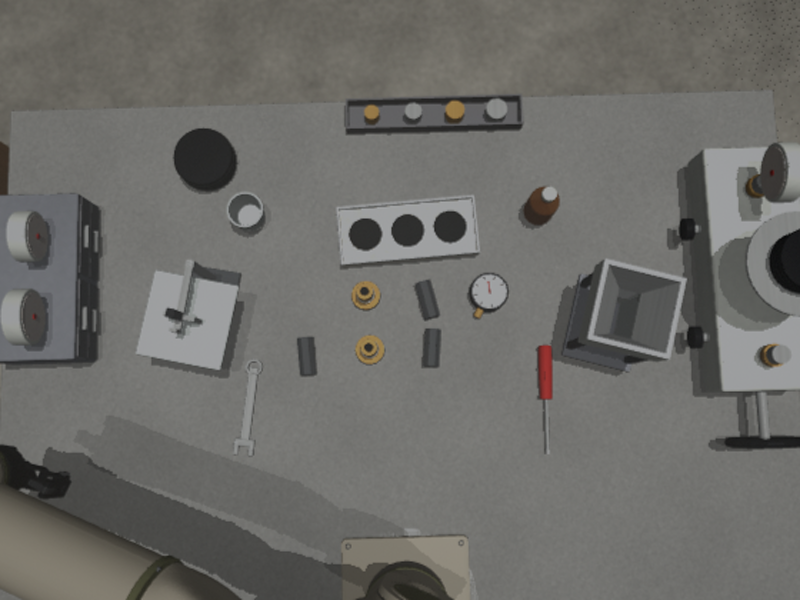

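View pics/side0.png

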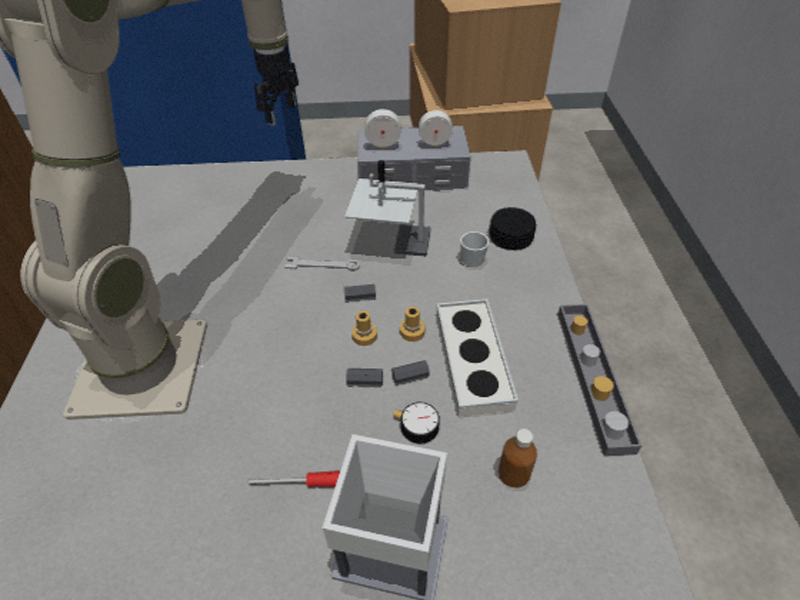

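The top view (display pixels) shows three bars, at (307,356), (428,300) and (432,348). There are two couplings, at (366,294) and (370,349). The rack marks are at (365,234), (408,230) and (450,227). The hopper rim is centred near (637,310) and the cover plate near (188,320), with its stem near (175,315). The side view shows the same things.

```bash
cat >h.py <<'E'
from station import bot
import numpy as np, cv2
from scipy.spatial.transform import Rotation as Rn
def bp(c,uv,z):
    uv=np.atleast_2d(uv).astype(float)
    d=np.c_[uv,np.ones(len(uv))]@np.linalg.inv(c["mtx"]).T@c["R"]
    o=-c["R"].T@c["t"]
    return (o+d*((z-o[2])/d[:,2])[:,None])[:,:2]
def proj(c,X):
    p=(np.atleast_2d(X)@c["R"].T+c["t"])@c["mtx"].T
    return p[:,:2]/p[:,2:]
def rect(xy):
    (cx,cy),(w,h),a=cv2.minAreaRect((xy*1000).astype(np.float32))
    if w<h: w,h,a=h,w,a+90
    return np.round([cx,cy,w,h,(a+90)%180-90],1)   # mm, angle of long side (deg, world)
def blobs(mask,amin=60):
    n,l,s,ce=cv2.connectedComponentsWithStats(mask.astype(np.uint8))
    return [(s[i],ce[i],cv2.findContours((l==i).astype(np.uint8),cv2.RETR_EXTERNAL,cv2.CHAIN_APPROX_NONE)[0][0][:,0]) for i in range(1,n) if s[i,4]>=amin]
E
python3 - <<'E'
from h import *
c=bot.get_calibration("top"); f=bot.grab_frame("top").astype(int); cv2.imwrite("pics/raw.png",f[:,:,::-1])
v=f.max(2)
roi=np.zeros(v.shape,bool); roi[140:280,190:345]=1
print("dark")
for s,ce,k in blobs((v<75)&roi):print(s,ce.round(1),rect(bp(c,k,.018)), rect(bp(c,k,.03)))
print("brass")
for s,ce,k in blobs((f[...,0]-f[...,2]>50)&roi):print(s,ce.round(1),rect(bp(c,k,.018)))
for name,z,(r0,r1,c0,c1) in(("rim",.215,(170,262,385,490)),("plate",.126,(180,265,90,172)),("rack",.034,(130,190,230,340))):
    r=np.zeros(v.shape,bool); r[r0:r1,c0:c1]=1
    g=f.min(2)
    for t in(130,150):
        for s,ce,k in blobs((g>t)&r,300):
            q=cv2.convexHull(k)[:,0]; print(name,t,s,rect(bp(c,q,z)))
E
```

```text
dark
[304 148  22  22 376] [314.5 158.2] [ 686.7 -104.1   58.2   57.    -2. ] [ 683.9 -103.2   57.7   56.5   -2. ]
[274 150  22  22 380] [284.8 160.8] [683.5 -22.5  58.1  57.   -1.7] [680.8 -22.4  57.6  56.5  -1.7]
[245 153  22  22 378] [255.3 163.5] [677.6  56.3  58.1  56.9  -1.5] [674.9  55.8  57.6  56.5  -1.5]
[240 177  95  11 207] [286.5 182.1] [623.7 -27.7 255.1   6.6 -86.5] [621.4 -27.5 253.    6.6 -86.5]
[291 196  16  28 195] [298.2 210.2] [548.3 -55.8  71.4  30.1  13.2] [546.7 -55.4  70.8  29.9  13.2]
[327 196  18  23  71] [333.2 210. ] [ 546.7 -150.8   66.    27.8   28.5] [ 545.  -149.6   65.4   27.6   28.5]
[295 230  13  27 201] [301.2 243.8] [457.4 -61.   70.   30.3  -7.1] [456.5 -60.6  69.4  30.1  -7.1]
[208 236  14  27 210] [214.9 249.3] [448.5 170.1  69.9  31.3   4.4] [447.6 168.7  69.4  31.    4.4]
brass
[246 197  20  19 209] [255.8 205.8] [561.2  59.   51.   48.8  88.3]
[249 235  20  20 241] [258.5 243.9] [457.6  53.5  50.6  50.6  -1.7]
rim 130 [412 181  69  70 735] [ 497.6 -389.7  136.5  135.5  -15.8]
rim 150 [412 182  68  68 464] [ 498.  -389.4  133.3  132.5   74.1]
plate 130 [  95  182   72   77 3260] [525.2 360.7 177.2 148.7 -12.6]
plate 150 [  96  190   70   68 2786] [511.7 364.  145.5 145.4 -12.6]
rack 130 [ 235  136  101   49 2483] [681.4 -23.9 262.4 111.1 -86.6]
rack 150 [ 236  140   97   44 2022] [677.8 -24.4 258.6 100.5 -86.5][ WARN:0@1.164] global loadsave.cpp:1063 imwrite_ Unsupported depth image for selected encoder is fallbacked to CV_8U.
```

```bash
cat >>h.py <<'E'
def plan(*targets):
    """targets (x,y,z mm, yaw deg of tool x), each taken from the one before"""
    s=bot.read_state(); p=s["tcp_pos"]; M=Rn.from_quat(s["tcp_rot"]).as_matrix(); y=np.arctan2(M[1,0],M[0,0])
    print("now",(p*1000).round(1),np.degrees(y).round(1)%360,"t",round(s["clock"],1),"w",round(s["width"],4),"tilt",M[:2,2].round(4))
    for X,Y,Z,W in targets:
        q=np.array([X,Y,Z])/1000; d=q-p; W=np.radians(W)
        t=[d@[np.cos(y),np.sin(y),0],d@[np.sin(y),-np.cos(y),0],-d[2]]
        dw=(W-y+np.pi)%(2*np.pi)-np.pi
        print("shift",(np.array(t)/.5).round(3),"spin",(-dw/np.radians(45)).round(3),"rows",np.ceil(max(np.linalg.norm(d)/.05,abs(np.degrees(dw))/8.59)))
        p,y=q,W
E
python3 -c "
from h import *
plan((448.5,170,130,184.4),(448.5,170,2,184.4))"
```

```text
now [276.7 560.1 230.7] 153.7 t 0.1 w 0.0852 tilt [-0.0004 -0.0009]
shift [-0.654 -0.547  0.201] spin -0.682 rows 9.0
shift [0.    0.    0.256] spin -0.0 rows 3.0
```

```bash
python3 -c "
from h import *
plan((325,270,231,170),(448.5,170,130,184.4),(448.5,170,2,184.4))"
```

```text
now [276.7 560.1 230.7] 153.7 t 0.1 w 0.0852 tilt [-0.0004 -0.0009]
shift [-0.344 -0.477 -0.001] spin -0.362 rows 6.0
shift [-0.278 -0.154  0.202] spin -0.32 rows 4.0
shift [0.    0.    0.256] spin -0.0 rows 3.0
```

Call:
arm_command --steps "-0.34 -0.47 0 -0.36 -1;-0.34 -0.47 0 -0.36 -1;-0.34 -0.47 0 -0.36 -1;-0.34 -0.47 0 -0.36 -1;-0.34 -0.47 0 -0.36 -1"

```text
clock: 0.65
tcp_pos: [0.3184, 0.3117, 0.2311]
tcp_rot: [0.088, 0.996, 0.0, -0.0]
wrist_force: [1.3, 0.6, 0.1]
width: 0.0857
grip_force: 0.0
```

```bash
python3 -c "
from h import *
plan((448.5,170,130,184.4),(448.5,170,2,184.4))
print(bot.read_state()['qd'].round(3),bot.read_state()['joint_pos'].round(2))"
```

```text
now [318.4 311.7 231.1] 169.9 t 0.7 w 0.0857 tilt [-0.0002  0.0001]
shift [-0.306 -0.234  0.202] spin -0.322 rows 5.0
shift [0.    0.    0.256] spin -0.0 rows 3.0
[ 0.436 -0.703  0.373  0.673  0.011  0.021  0.792] [-0.89 -0.06  0.01  1.91  0.    1.3   0.52]
```

Call:
arm_command --steps "-0.306 -0.234 0.2 -0.322 -1;-0.306 -0.234 0.2 -0.322 -1;-0.306 -0.234 0.2 -0.322 -1;-0.306 -0.234 0.2 -0.322 -1;-0.306 -0.234 0.2 -0.322 -1"

```text
clock: 1.15
tcp_pos: [0.4497, 0.1678, 0.1294]
tcp_rot: [-0.036, 0.999, -0.001, -0.001]
wrist_force: [-0.8, 0.8, 0.5]
width: 0.0854
grip_force: 0.0
```

Call:
arm_command --steps "0 0 0 0 -1;0 0 0 0 -1"

```text
clock: 1.35
tcp_pos: [0.4483, 0.1721, 0.1312]
tcp_rot: [-0.038, 0.999, -0.0, -0.0]
wrist_force: [-0.6, 2.0, -0.3]
width: 0.0855
grip_force: 0.0
```

```bash
python3 -c "
from h import *
f=bot.grab_frame('wrist'); cv2.imwrite('pics/w1.png',f[:,:,::-1])
plan((448.5,170,2,184.4))
c=bot.get_calibration('wrist'); print(proj(c,[.4485,.170,.03]),-c['R'].T@c['t'])"
```

```text
now [448.2 172.9 131.6] 184.5 t 1.4 w 0.0855 tilt [-0.      0.0005]
shift [-0.    -0.006  0.259] spin 0.001 rows 3.0
[[274.81628079 210.14660439]] [0.37118216 0.16681895 0.27341605]
```

View pics/w1.png

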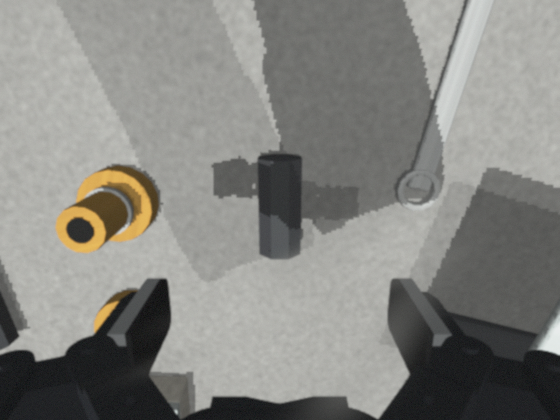

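The wrist view shows the bar at (280,207), upright in the frame and centred between the fingers at columns 168 and 390. I'll descend and grip.

Call:
arm_command --steps "0 -0.002 0.09 0 -1;0 -0.002 0.18 0 -1;0 -0.002 0.258 0 -1;0 -0.002 0.258 0 -1;0 -0.002 0.258 0 -1"

```text
clock: 1.9
tcp_pos: [0.4486, 0.172, 0.0034]
tcp_rot: [-0.039, 0.999, 0.0, -0.0]
wrist_force: [1.2, 0.3, 0.6]
width: 0.085
grip_force: 0.0
```

Call:
arm_command --steps "0 0 0 0 1;0 0 0 0 1;0 0 0 0 1;0 0 0 0 1;0 0 0 0 1"

```text
clock: 2.4
tcp_pos: [0.4493, 0.1715, 0.0034]
tcp_rot: [-0.038, 0.999, 0.001, 0.001]
wrist_force: [-3.2, 0.0, 9.3]
width: 0.0286
grip_force: 58.7
```

Call:
arm_command --steps "0 0 0 0 1;0 0 0 0 1;0 0 -0.1 0 1;0 0 -0.2 0 1;0 0 -0.2 0 1"

```text
clock: 2.9
tcp_pos: [0.452, 0.1723, 0.1084]
tcp_rot: [-0.038, 0.999, 0.002, 0.004]
wrist_force: [0.3, 0.5, -3.7]
width: 0.0287
grip_force: 62.7
```

```bash
python3 -c "
from h import *
plan((490,-100,300,178),(490,-250,300,170),(498,-389.5,300,164.2),(498,-389.5,190,164.2))"
```

```text
now [452.  172.3 108.4] 184.4 t 2.9 w 0.0287 tilt [0.0084 0.005 ]
shift [-0.034 -0.549 -0.383] spin 0.142 rows 7.0
shift [-0.01 -0.3  -0.  ] spin 0.178 rows 3.0
shift [-0.064 -0.272 -0.   ] spin 0.129 rows 3.0
shift [0.   0.   0.22] spin -0.0 rows 3.0
```

```bash
python3 -c "
from h import *
plan((465,0,240,178),(485,-190,300,171),(498,-389.5,300,164.2),(498,-389.5,190,164.2))"
```

```text
now [452.  172.3 108.4] 184.4 t 2.9 w 0.0287 tilt [0.0084 0.005 ]
shift [ 0.    -0.346 -0.263] spin 0.142 rows 5.0
shift [-0.053 -0.378 -0.12 ] spin 0.156 rows 5.0
shift [-0.088 -0.39  -0.   ] spin 0.151 rows 4.0
shift [0.   0.   0.22] spin -0.0 rows 3.0
```

Call:
arm_command --steps "0 -0.346 -0.264 0.142 1;0 -0.346 -0.264 0.142 1;0 -0.346 -0.264 0.142 1;0 -0.346 -0.264 0.142 1;0 -0.346 -0.264 0.142 1"

```text
clock: 3.4
tcp_pos: [0.4626, -0.006, 0.2368]
tcp_rot: [0.02, 1.0, 0.0, 0.002]
wrist_force: [0.1, 0.3, -4.0]
width: 0.0285
grip_force: 62.6
```

Call:
arm_command --steps "-0.053 -0.378 -0.12 0.156 1;-0.053 -0.378 -0.12 0.156 1;-0.053 -0.378 -0.12 0.156 1;-0.053 -0.378 -0.12 0.156 1;-0.053 -0.378 -0.12 0.156 1"

```text
clock: 3.9
tcp_pos: [0.4811, -0.1985, 0.2955]
tcp_rot: [0.083, 0.997, -0.002, 0.001]
wrist_force: [0.2, -0.3, -4.2]
width: 0.0288
grip_force: 62.6
```

Call:
arm_command --steps "-0.088 -0.39 0 0.15 1;-0.088 -0.39 0 0.15 1;-0.088 -0.39 0 0.15 1;-0.088 -0.39 0 0.15 1;-0.088 -0.39 0 0.15 1"

```text
clock: 4.4
tcp_pos: [0.4913, -0.3975, 0.2913]
tcp_rot: [0.142, 0.99, -0.002, -0.003]
wrist_force: [-0.7, 1.0, -4.5]
width: 0.0287
grip_force: 62.8
```

Call:
arm_command --steps "0 0 0 0 1;0 0 0 0 1;0 0 0 0 1"

```text
clock: 4.7
tcp_pos: [0.4956, -0.3892, 0.2942]
tcp_rot: [0.136, 0.991, 0.001, 0.0]
wrist_force: [-0.4, 0.3, -3.6]
width: 0.0284
grip_force: 62.8
```

```bash
python3 -c "
from h import *
f=bot.grab_frame('wrist'); cv2.imwrite('pics/w2.png',f[:,:,::-1])
plan((498,-389.5,190,164.2))
c=bot.get_calibration('wrist')
a=np.radians(-15.8);R=np.array([[np.cos(a),-np.sin(a)],[np.sin(a),np.cos(a)]])
q=np.array([[1,1],[1,-1],[-1,-1],[-1,1]])
X=[[*(R@(k*.06)+[.498,-.3895]),.215] for k in q]+[[*(R@(k*[.04,.019])+[.498,-.3895]),.145] for k in q]
print(proj(c,X).round())"
```

```text
now [ 495.6 -389.3  294.4] 164.4 t 4.8 w 0.0286 tilt [0.0008 0.0009]
shift [-0.005  0.001  0.209] spin 0.004 rows 3.0
[[368. 308.]
 [190. 308.]
 [176. 126.]
 [384. 127.]
 [302. 241.]
 [256. 241.]
 [255. 144.]
 [304. 145.]]
```

View pics/w2.png

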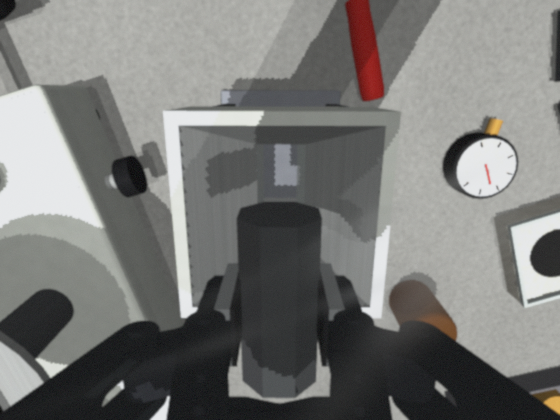

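The inner rim corners are at (179,126) and (384,125), as predicted. The bar hangs centred over the mouth, so I'll lower and release it.

Call:
arm_command --steps "-0.005 0 0.09 0 1;-0.005 0 0.18 0 1;-0.005 0 0.236 0 1;-0.005 0 0.236 0 1;-0.005 0 0.236 0 1"

```text
clock: 5.25
tcp_pos: [0.4979, -0.3911, 0.1776]
tcp_rot: [0.137, 0.991, -0.0, 0.0]
wrist_force: [0.7, 0.1, -4.3]
width: 0.0285
grip_force: 62.7
```

Call:
arm_command --steps "0 0 0 0 1;0 0 0 0 0.1;0 0 0 0 0.1;0 0 0 0 0.1;0 0 0 0 0.1"

```text
clock: 5.75
tcp_pos: [0.4974, -0.3918, 0.1768]
tcp_rot: [0.137, 0.991, -0.0, 0.0]
wrist_force: [0.1, 0.3, -0.2]
width: 0.0385
grip_force: 0.0
```

Call:
arm_command --steps "0 0 -0.1 0 0.1;0 0 -0.2 0 0.1;0 0 -0.24 0 0.1;0 0 -0.24 0 -1;0 0 -0.24 0 -1"

```text
clock: 6.25
tcp_pos: [0.4972, -0.3916, 0.2961]
tcp_rot: [0.137, 0.991, 0.0, 0.0]
wrist_force: [-0.3, -1.0, 0.1]
width: 0.0661
grip_force: 0.0
```

```bash
cat >look.py <<'E'
from h import *
import sys
c=bot.get_calibration("top"); f=bot.grab_frame("top").astype(int)
v=f.max(2); roi=np.zeros(v.shape,bool); roi[193:290,180:345]=1
for n,m in(("dark",v<75),("brass",f[...,0]-f[...,2]>50)):
    for s,ce,k in blobs(m&roi):print(n,s[4],ce.round(),rect(bp(c,k,.018)))
E
python3 look.py; python3 -c "
from h import *
f=bot.grab_frame('wrist'); cv2.imwrite('pics/w3.png',f[:,:,::-1])
plan((485,-230,300,171),(457.5,-61,130,172.9),(457.5,-61,2,172.9))"
```

```text
dark 185 [298. 210.] [548.4 -55.8  71.   29.5  13.9]
dark 67 [334. 210.] [ 546.9 -151.2   66.    26.9   28.5]
dark 183 [301. 244.] [458.2 -61.   69.3  29.3  -2. ]
brass 211 [256. 206.] [561.2  59.   51.   48.8  88.3]
brass 241 [259. 244.] [457.6  53.5  50.6  50.6  -1.7]
now [ 496.9 -391.1  294.9] 164.2 t 6.3 w 0.0799 tilt [-0.0016  0.0013]
shift [ 0.11   0.304 -0.01 ] spin -0.15 rows 4.0
shift [0.107 0.325 0.34 ] spin -0.042 rows 5.0
shift [0.    0.    0.256] spin -0.0 rows 3.0
```

View pics/w3.png

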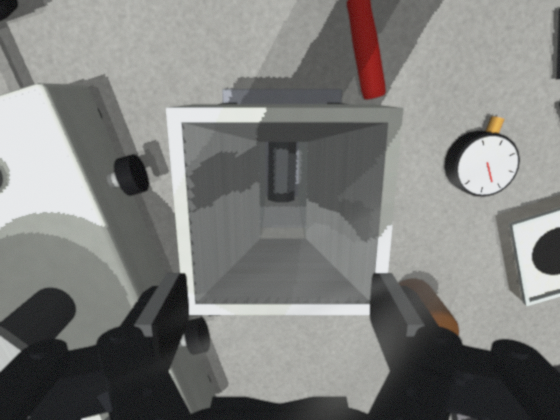

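The wrist view shows the first bar lying in the well at (282,170), along x. Next is the near bar.

Call:
arm_command --steps "0.11 0.304 -0.01 -0.15 -1;0.11 0.304 -0.01 -0.15 -1;0.11 0.304 -0.01 -0.15 -1;0.11 0.304 -0.01 -0.15 -1;0.11 0.304 -0.01 -0.15 -1"

```text
clock: 6.85
tcp_pos: [0.4858, -0.2276, 0.3006]
tcp_rot: [0.076, 0.997, 0.001, -0.0]
wrist_force: [0.0, -0.0, -0.5]
width: 0.0855
grip_force: 0.0
```

Call:
arm_command --steps "0.107 0.325 0.34 -0.08 -1;0.107 0.325 0.34 -0.08 -1;0.107 0.325 0.34 -0.08 -1;0.107 0.325 0.34 -0.08 -1;0.107 0.325 0.34 -0.08 -1"

```text
clock: 7.35
tcp_pos: [0.4569, -0.0614, 0.1289]
tcp_rot: [0.048, 0.999, -0.0, -0.001]
wrist_force: [0.2, 0.8, -0.2]
width: 0.0857
grip_force: 0.0
```

Call:
arm_command --steps "0 0 0 0 -1;0 0 0 0 -1;0 0 0 0 -1"

```text
clock: 7.65
tcp_pos: [0.4588, -0.0635, 0.1319]
tcp_rot: [0.049, 0.999, -0.0, 0.0]
wrist_force: [-0.7, -0.7, -0.0]
width: 0.0855
grip_force: 0.0
```

```bash
cat >wl.py <<'E'
from h import *
import sys
c=bot.get_calibration("wrist"); f=bot.grab_frame("wrist").astype(int); cv2.imwrite(sys.argv[1],f[:,:,::-1])
v=f.max(2)[:275]
for s,ce,k in blobs(v<60,800):
    xy=bp(c,k,.02); e=cv2.PCACompute2(xy.astype(np.float32),None)[1][0]
    print("dark",s[4],ce.round(),rect(xy),"pca",np.degrees(np.arctan(e[1]/e[0])).round(1))
E
python3 wl.py pics/w4.png; python3 -c "
from h import *
plan((457.5,-61,2,174))"
```

```text
dark 2607 [283. 184.] [447.2 -60.3  51.6  29.   -5.5] pca 4.9
now [458.9 -63.3 132. ] 174.4 t 7.7 w 0.0853 tilt [ 0.0013 -0.0003]
shift [0.003 0.004 0.26 ] spin 0.01 rows 3.0[ WARN:0@0.751] global loadsave.cpp:1063 imwrite_ Unsupported depth image for selected encoder is fallbacked to CV_8U.
```

Call:
arm_command --steps "0.002 0.004 0.09 0 -1;0.002 0.004 0.18 0 -1;0.002 0.004 0.259 0 -1;0.002 0.004 0.259 0 -1;0.002 0.004 0.259 0 -1"

```text
clock: 8.2
tcp_pos: [0.4579, -0.0605, 0.0028]
tcp_rot: [0.048, 0.999, -0.0, -0.0]
wrist_force: [0.2, 0.1, 0.3]
width: 0.0853
grip_force: 0.0
```

Call:
arm_command --steps "0 0 0 0 1;0 0 0 0 1;0 0 0 0 1;0 0 0 0 1;0 0 0 0 1"

```text
clock: 8.7
tcp_pos: [0.4581, -0.0593, 0.0029]
tcp_rot: [0.047, 0.999, 0.0, 0.001]
wrist_force: [-3.5, 0.8, 11.9]
width: 0.0285
grip_force: 58.6
```

Call:
arm_command --steps "0 0 0 0 1;0 0 0 0 1;0 0 -0.1 0 1;0 0 -0.2 0 1;0 0 -0.2 0 1"

```text
clock: 9.2
tcp_pos: [0.4608, -0.0596, 0.1075]
tcp_rot: [0.047, 0.999, 0.001, 0.005]
wrist_force: [1.0, -0.1, -3.3]
width: 0.0286
grip_force: 62.2
```

```bash
python3 -c "
from h import *
plan((475,-180,260,171),(498,-389.5,300,164.2))"
```

```text
now [460.8 -59.6 107.5] 174.6 t 9.2 w 0.0286 tilt [0.0093 0.0017]
shift [-0.051 -0.237 -0.305] spin 0.079 rows 4.0
shift [-0.111 -0.407 -0.08 ] spin 0.151 rows 5.0
```

Call:
arm_command --steps "-0.051 -0.237 -0.305 0.079 1;-0.051 -0.237 -0.305 0.079 1;-0.051 -0.237 -0.305 0.079 1;-0.051 -0.237 -0.305 0.079 1;-0.051 -0.237 -0.305 0.079 1"

```text
clock: 9.7
tcp_pos: [0.4727, -0.1845, 0.2585]
tcp_rot: [0.081, 0.997, -0.001, 0.003]
wrist_force: [1.3, -0.7, -3.5]
width: 0.0286
grip_force: 62.2
```

Call:
arm_command --steps "-0.111 -0.407 -0.08 0.151 1;-0.111 -0.407 -0.08 0.151 1;-0.111 -0.407 -0.08 0.151 1;-0.111 -0.407 -0.08 0.151 1;-0.111 -0.407 -0.08 0.151 1"

```text
clock: 10.2
tcp_pos: [0.4931, -0.3939, 0.2931]
tcp_rot: [0.139, 0.99, -0.001, -0.001]
wrist_force: [-0.9, 1.1, -3.6]
width: 0.0288
grip_force: 62.3
```

Call:
arm_command --steps "0 0 0 0 1;0 0 0 0 1;0 0 0 0 1"

```text
clock: 10.5
tcp_pos: [0.4951, -0.3878, 0.2934]
tcp_rot: [0.136, 0.991, 0.001, -0.0]
wrist_force: [0.4, 0.2, -3.7]
width: 0.0287
grip_force: 62.3
```

```bash
python3 -c "
from h import *
plan((498,-390,177,164.2))"
```

```text
now [ 495.1 -387.8  293.4] 164.3 t 10.5 w 0.0287 tilt [-0.0005  0.0016]
shift [-0.007 -0.003  0.233] spin 0.003 rows 3.0
```

Now the drop, the rise and a look.

Call:
arm_command --steps "-0.006 -0.003 0.09 0 1;-0.006 -0.003 0.18 0 1;-0.006 -0.003 0.233 0 1;-0.006 -0.003 0.233 0 1;-0.006 -0.003 0.233 0 1"

```text
clock: 11.0
tcp_pos: [0.4977, -0.3909, 0.1787]
tcp_rot: [0.136, 0.991, 0.0, 0.0]
wrist_force: [-0.0, -1.1, -3.2]
width: 0.0289
grip_force: 62.2
```

Call:
arm_command --steps "0 0 0 0 1;0 0 0 0 0.1;0 0 0 0 0.1;0 0 0 0 0.1;0 0 0 0 0.1"

```text
clock: 11.5
tcp_pos: [0.4973, -0.3918, 0.1783]
tcp_rot: [0.137, 0.991, -0.0, 0.0]
wrist_force: [0.9, -0.0, 0.1]
width: 0.0384
grip_force: 0.0
```

Call:
arm_command --steps "0 0 -0.1 0 0.1;0 0 -0.2 0 0.1;0 0 -0.24 0 0.1;0 0 -0.24 0 -1;0 0 -0.24 0 -1"

```text
clock: 12.0
tcp_pos: [0.4972, -0.3917, 0.2976]
tcp_rot: [0.137, 0.991, 0.0, 0.0]
wrist_force: [0.3, -0.2, -1.3]
width: 0.0662
grip_force: 0.0
```

```bash
python3 look.py; python3 -c "
from h import *
f=bot.grab_frame('wrist'); cv2.imwrite('pics/w5.png',cv2.resize(f[100:330,150:420,::-1],None,fx=2,fy=2))
plan((515,-230,270,180),(548.3,-56,130,193.5))"
```

```text
dark 183 [298. 210.] [548.4 -55.8  71.   29.5  13.9]
dark 68 [333. 210.] [ 546.7 -150.8   66.    27.8   28.5]
brass 211 [256. 206.] [561.2  59.   51.   48.8  88.3]
brass 240 [259. 244.] [457.6  53.5  50.6  50.6  -1.7]
now [ 496.9 -391.2  296.4] 164.2 t 12.1 w 0.0796 tilt [-0.0016  0.0012]
shift [0.053 0.32  0.053] spin -0.35 rows 4.0
shift [-0.067  0.348  0.28 ] spin -0.3 rows 5.0
```

View pics/w5.png

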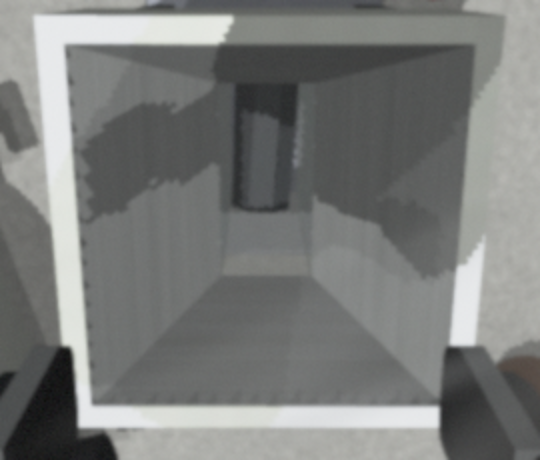

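The crop shows bar two stacked in the well at (267,145). For the third bar I'll open only partway, because the gauge is close.

Call:
arm_command --steps "0.053 0.32 0.053 -0.35 -0.25;0.053 0.32 0.053 -0.35 -0.25;0.053 0.32 0.053 -0.35 -0.25;0.053 0.32 0.053 -0.35 -0.25;0.053 0.32 0.053 -0.35 -0.25"

```text
clock: 12.6
tcp_pos: [0.5155, -0.2266, 0.2697]
tcp_rot: [-0.003, 1.0, 0.001, -0.001]
wrist_force: [-0.1, -0.6, -0.0]
width: 0.0536
grip_force: 0.0
```

Call:
arm_command --steps "-0.067 0.348 0.28 -0.3 -0.25;-0.067 0.348 0.28 -0.3 -0.25;-0.067 0.348 0.28 -0.3 -0.25;-0.067 0.348 0.28 -0.3 -0.25;-0.067 0.348 0.28 -0.3 -0.25"

```text
clock: 13.1
tcp_pos: [0.5475, -0.054, 0.128]
tcp_rot: [-0.118, 0.993, 0.0, -0.002]
wrist_force: [0.8, 0.8, 0.4]
width: 0.0535
grip_force: 0.0
```

Call:
arm_command --steps "0 0 0 0 -0.25;0 0 0 0 -0.25;0 0 0 0 -0.25"

```text
clock: 13.4
tcp_pos: [0.5488, -0.0587, 0.1319]
tcp_rot: [-0.116, 0.993, -0.0, 0.0]
wrist_force: [0.2, -1.1, 0.7]
width: 0.0533
grip_force: 0.0
```

```bash
python3 wl.py pics/w6.png 2>/dev/null; python3 -c "
from h import *
plan((548.3,-56,2,193.5))"
```

```text
dark 1738 [145. 166.] [ 554.7 -167.8   71.7   71.5   48.2] pca 49.0
dark 2677 [286. 191.] [540.8 -57.6  57.9  28.8  12.6] pca 21.8
now [548.9 -58.6 132.1] 193.3 t 13.4 w 0.0535 tilt [ 0.0013 -0.0004]
shift [0.    0.005 0.26 ] spin -0.004 rows 3.0
```

View pics/w6.png

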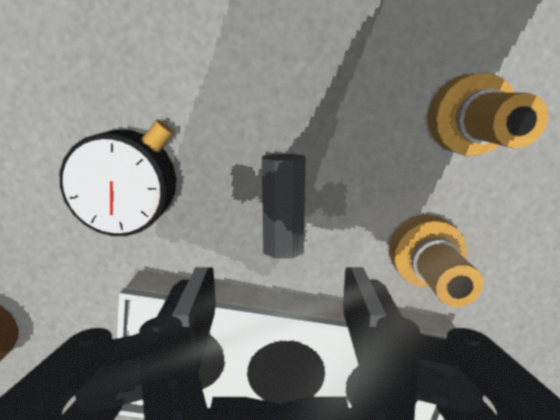

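The bar is at (284,205), 5 px right of the middle of the fingers, and the gauge on the left is clear. I'll descend.

Call:
arm_command --steps "0 0.005 0.09 0 -0.25;0 0.005 0.18 0 -0.25;0 0.005 0.259 0 -0.25;0 0.005 0.259 0 -0.25;0 0.005 0.259 0 -0.25"

```text
clock: 13.95
tcp_pos: [0.5481, -0.0554, 0.002]
tcp_rot: [-0.117, 0.993, -0.0, -0.0]
wrist_force: [-0.2, -1.0, 0.9]
width: 0.0534
grip_force: 0.0
```

Call:
arm_command --steps "0 0 0 0 1;0 0 0 0 1;0 0 0 0 1;0 0 0 0 1;0 0 0 0 1"

```text
clock: 14.45
tcp_pos: [0.5489, -0.0546, 0.0033]
tcp_rot: [-0.117, 0.993, -0.0, 0.001]
wrist_force: [-1.9, -1.8, 6.5]
width: 0.0284
grip_force: 59.6
```

Call:
arm_command --steps "0 0 0 0 1;0 0 0 0 1;0 0 -0.1 0 1;0 0 -0.2 0 1;0 0 -0.2 0 1"

```text
clock: 14.95
tcp_pos: [0.5516, -0.0546, 0.1083]
tcp_rot: [-0.117, 0.993, 0.0, 0.005]
wrist_force: [0.4, -0.6, -3.8]
width: 0.0285
grip_force: 62.9
```

```bash
python3 -c "
from h import *
plan((525,-180,260,178),(498,-389.5,305,164.2))"
```

```text
now [551.6 -54.6 108.3] 193.4 t 14.9 w 0.0285 tilt [0.01   0.0013]
shift [ 0.11  -0.231 -0.303] spin 0.343 rows 4.0
shift [ 0.039 -0.421 -0.09 ] spin 0.307 rows 5.0
```

Call:
arm_command --steps "0.11 -0.231 -0.303 0.343 1;0.11 -0.231 -0.303 0.343 1;0.11 -0.231 -0.303 0.343 1;0.11 -0.231 -0.303 0.343 1;0.11 -0.231 -0.303 0.343 1"

```text
clock: 15.45
tcp_pos: [0.5213, -0.1853, 0.258]
tcp_rot: [0.021, 1.0, -0.001, 0.003]
wrist_force: [0.3, -0.0, -5.2]
width: 0.0282
grip_force: 62.9
```

Call:
arm_command --steps "0.039 -0.421 -0.09 0.307 1;0.039 -0.421 -0.09 0.307 1;0.039 -0.421 -0.09 0.307 1;0.039 -0.421 -0.09 0.307 1;0.039 -0.421 -0.09 0.307 1"

```text
clock: 15.95
tcp_pos: [0.4918, -0.3942, 0.2982]
tcp_rot: [0.14, 0.99, -0.001, -0.001]
wrist_force: [-0.7, 0.2, -5.7]
width: 0.0284
grip_force: 63.0
```

Call:
arm_command --steps "0 0 0 0 1;0 0 0 0 1;0 0 0 0 1"

```text
clock: 16.25
tcp_pos: [0.4955, -0.3872, 0.2974]
tcp_rot: [0.136, 0.991, 0.001, -0.0]
wrist_force: [0.5, 0.4, -4.3]
width: 0.0284
grip_force: 63.0
```

```bash
python3 -c "
from h import *
plan((498,-390,177,164.2))"
```

```text
now [ 495.5 -387.2  297.4] 164.4 t 16.2 w 0.0284 tilt [-0.0005  0.0017]
shift [-0.006 -0.004  0.241] spin 0.004 rows 3.0
```

Call:
arm_command --steps "-0.006 -0.004 0.09 0 1;-0.006 -0.004 0.18 0 1;-0.006 -0.004 0.24 0 1;-0.006 -0.004 0.24 0 1;-0.006 -0.004 0.24 0 1"

```text
clock: 16.75
tcp_pos: [0.498, -0.3908, 0.1791]
tcp_rot: [0.136, 0.991, 0.0, 0.0]
wrist_force: [-0.4, -0.7, -4.0]
width: 0.0285
grip_force: 63.0
```

Call:
arm_command --steps "0 0 0 0 1;0 0 0 0 0.1;0 0 0 0 0.1;0 0 0 0 0.1;0 0 0 0 0.1"

```text
clock: 17.25
tcp_pos: [0.4975, -0.3919, 0.1789]
tcp_rot: [0.137, 0.991, -0.0, 0.001]
wrist_force: [0.6, -0.9, -0.3]
width: 0.0385
grip_force: 0.0
```

Call:
arm_command --steps "0 0 -0.1 0 0.1;0 0 -0.2 0 0.1;0 0 -0.24 0 0.1;0 0 -0.24 0 -0.1;0 0 -0.24 0 -0.1"

```text
clock: 17.75
tcp_pos: [0.4973, -0.3917, 0.2981]
tcp_rot: [0.137, 0.991, 0.0, 0.0]
wrist_force: [-0.3, 0.3, -1.7]
width: 0.0469
grip_force: 0.0
```

```bash
python3 look.py; python3 -c "
from h import *
f=bot.grab_frame('wrist'); cv2.imwrite('pics/w7.png',cv2.resize(f[100:330,150:420,::-1],None,fx=2,fy=2))
c=bot.get_calibration('top'); f=bot.grab_frame('top'); cv2.imwrite('pics/t7.png',cv2.resize(f[170:270,85:185,::-1],None,fx=6,fy=6,interpolation=cv2.INTER_CUBIC))
"
```

```text
dark 65 [334. 210.] [ 546.9 -151.2   66.    26.9   28.5]
brass 211 [256. 206.] [561.2  59.   51.   48.8  88.3]
brass 241 [259. 244.] [457.6  53.5  50.6  50.6  -1.7]
```

View pics/w7.png

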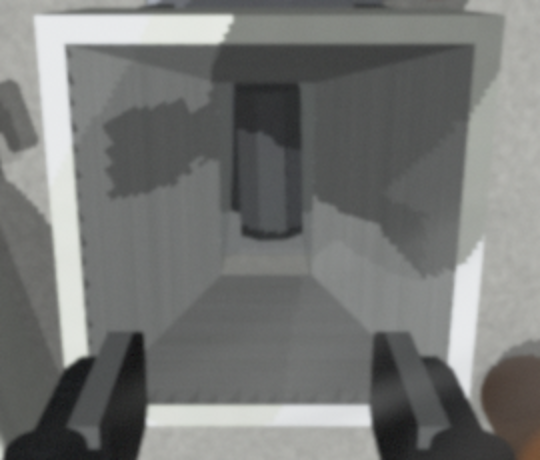

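View pics/t7.png

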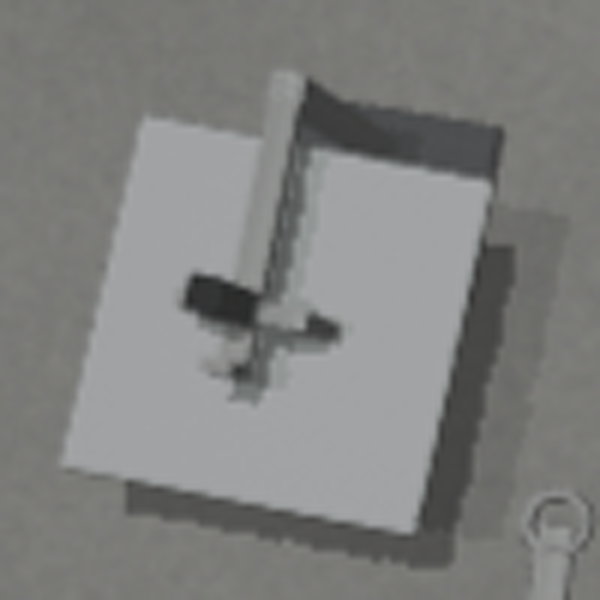

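All three bars now lie in the well. In the top crop the plate corners are at (145,117), (492,182), (415,533) and (65,466), and the stem top is at about (198,292).

```bash
python3 -c "
from h import *
c=bot.get_calibration('top')
k=np.array([[145,117],[492,182],[415,533],[65,466]])/6-.42+[85,170]
xy=bp(c,k,.126)*1000; print(xy.round(1),xy.mean(0),np.linalg.norm(np.diff(xy,axis=0),axis=1))
d=xy[0]-xy[3]; e=xy[1]-xy[2]; g=xy[1]-xy[0]; h=xy[2]-xy[3]
print(np.degrees([np.arctan2(*q[::-1]) for q in(d,e,g,h)]))
print(bp(c,np.array([[198,292]])/6-.42+[85,170],.228)*1000)
plan((480,-200,330,172),(400,50,330,172),(440,250,330,168),(495,367,300,167.4))"
```

```text
[[598.9 418.8]
 [567.3 274.8]
 [422.9 306.8]
 [454.6 450.2]] [510.9235828  362.64586045] [147.43185062 147.82346657 146.86722721]
[ -12.26247328  -12.48152972 -102.36693469 -102.45006984]
[[511.62559116 365.70491739]]
now [ 497.  -391.2  296.9] 164.2 t 17.9 w 0.0467 tilt [-0.0017  0.0012]
shift [ 0.136  0.359 -0.066] spin -0.172 rows 4.0
shift [ 0.228  0.473 -0.   ] spin -0.0 rows 6.0
shift [-0.024  0.407 -0.   ] spin 0.089 rows 5.0
shift [-0.059  0.252  0.06 ] spin 0.013 rows 3.0
```

```bash
python3 -c "
from h import *
plan((500,-155,325,166),(500,85,325,166),(505,300,330,167.6),(511,363.5,320,167.6))"
```

```text
now [ 497.  -391.2  296.9] 164.2 t 17.9 w 0.0467 tilt [-0.0017  0.0012]
shift [ 0.122  0.456 -0.056] spin -0.039 rows 5.0
shift [ 0.116  0.466 -0.   ] spin -0.0 rows 5.0
shift [ 0.094  0.42  -0.01 ] spin -0.036 rows 5.0
shift [0.016 0.127 0.02 ] spin -0.0 rows 2.0
```

Call:
arm_command --steps "0.122 0.456 -0.056 -0.039 -0.1;0.122 0.456 -0.056 -0.039 -0.1;0.122 0.456 -0.056 -0.039 -0.1;0.122 0.456 -0.056 -0.039 -0.1;0.122 0.456 -0.056 -0.039 -0.1"

```text
clock: 18.4
tcp_pos: [0.5002, -0.1522, 0.3257]
tcp_rot: [0.12, 0.993, 0.0, -0.0]
wrist_force: [0.6, 0.1, -0.1]
width: 0.0472
grip_force: 0.0
```

Call:
arm_command --steps "0.116 0.466 0 0 -0.1;0.116 0.466 0 0 -0.1;0.116 0.466 0 0 -0.1;0.116 0.466 0 0 -0.1;0.116 0.466 0 0 -0.1"

```text
clock: 18.9
tcp_pos: [0.4996, 0.0877, 0.3254]
tcp_rot: [0.121, 0.993, 0.0, -0.001]
wrist_force: [0.6, 0.1, 0.2]
width: 0.0471
grip_force: 0.0
```

Call:
arm_command --steps "0.094 0.42 -0.01 -0.036 -0.1;0.094 0.42 -0.01 -0.036 -0.1;0.094 0.42 -0.01 -0.036 -0.1;0.094 0.42 -0.01 -0.036 -0.1;0.094 0.42 -0.01 -0.036 -0.1"

```text
clock: 19.4
tcp_pos: [0.5035, 0.3057, 0.3291]
tcp_rot: [0.104, 0.995, -0.0, -0.002]
wrist_force: [-1.2, -0.2, -0.6]
width: 0.0469
grip_force: 0.0
```

Call:
arm_command --steps "0.016 0.127 0.02 0 -0.1;0.016 0.127 0.02 0 -0.1;0.016 0.127 0.02 0 -0.1;0.016 0.127 0.02 0 -0.1;0.016 0.127 0.02 0 -0.1"

```text
clock: 19.9
tcp_pos: [0.5122, 0.3615, 0.3216]
tcp_rot: [0.109, 0.994, -0.0, 0.0]
wrist_force: [-1.8, 0.6, -0.3]
width: 0.0471
grip_force: 0.0
```

```bash
python3 -c "
from h import *
f=bot.grab_frame('wrist'); cv2.imwrite('pics/w8.png',f[:,:,::-1])
plan((511,363.5,192,167.6))
c=bot.get_calibration('wrist')
a=np.radians(-12.4);R=np.array([[np.cos(a),-np.sin(a)],[np.sin(a),np.cos(a)]])
q=np.array([[1,1],[1,-1],[-1,-1],[-1,1]])
print(proj(c,[[*(R@(k*.007)+[.511,.3635]),.228] for k in q]+[[*(R@(k*.075)+[.511,.3635]),.126] for k in q]).round(1))"
```

```text
now [512.2 361.6 321.8] 167.5 t 19.9 w 0.047 tilt [0.0006 0.0002]
shift [0.003 0.003 0.26 ] spin -0.002 rows 3.0
[[291.9 221.2]
 [270.8 221.3]
 [270.6 201. ]
 [292.1 201. ]
 [357.5 252.2]
 [204.  252.4]
 [193.1  91.5]
 [368.3  91.2]]
```

View pics/w8.png

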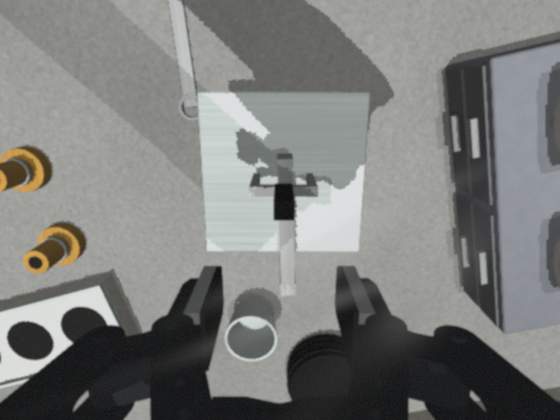

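The wrist view shows the plate's corners at (198,93), (369,93), (208,251) and (359,251), and the stem top at (284,210). That puts the plate about 2 mm further in +y than I took it. I'll descend with that correction and grip.

Call:
arm_command --steps "0.002 0.007 0.09 0 -0.1;0.002 0.007 0.18 0 -0.1;0.002 0.007 0.26 0 -0.1;0.002 0.007 0.26 0 -0.1;0.002 0.007 0.26 0 -0.1"

```text
clock: 20.45
tcp_pos: [0.5118, 0.3664, 0.1928]
tcp_rot: [0.108, 0.994, 0.0, 0.0]
wrist_force: [0.5, 0.2, 1.5]
width: 0.0471
grip_force: 0.0
```

Call:
arm_command --steps "0 0 0 0 1;0 0 0 0 1;0 0 0 0 1;0 0 0 0 1;0 0 0 0 1"

```text
clock: 20.95
tcp_pos: [0.5124, 0.3673, 0.1938]
tcp_rot: [0.108, 0.994, 0.001, 0.001]
wrist_force: [-1.5, -1.4, 6.8]
width: 0.0135
grip_force: 58.6
```

Call:
arm_command --steps "0 0 0 0 1;0 0 0 0 1;0 0 -0.03 0 1;0 0 -0.06 0 1;0 0 -0.06 0 1"

```text
clock: 21.45
tcp_pos: [0.5125, 0.3677, 0.2248]
tcp_rot: [0.108, 0.994, 0.002, 0.002]
wrist_force: [0.2, -0.2, -2.9]
width: 0.0132
grip_force: 58.8
```

```bash
python3 -c "
from h import *
plan()
print(bot.read_state()['wrist_force'],bot.read_state()['ft_torque'])"
```

```text
now [512.5 367.7 224.8] 167.6 t 21.4 w 0.0132 tilt [0.0035 0.0032]
[ 0.21977784 -0.23401745 -2.85302198] [0.01805116 0.02532729 0.03291282]
```

Call:
arm_command --steps "0.06 0 -0.005 0 1;0.12 0 -0.005 0 1;0.18 0 -0.005 0 1;0.25 0 -0.005 0 1;0.25 0 -0.005 0 1"

```text
clock: 21.95
tcp_pos: [0.3846, 0.3961, 0.224]
tcp_rot: [0.105, 0.994, 0.001, -0.001]
wrist_force: [-1.4, -0.1, -2.2]
width: 0.013
grip_force: 58.9
```

Call:
arm_command --steps "0 0 -0.1 0 1;0 0 -0.2 0 1;0 0 -0.26 0 1;0 0 -0.26 0 1;0 0 -0.26 0 1"

```text
clock: 22.45
tcp_pos: [0.3896, 0.3937, 0.3538]
tcp_rot: [0.108, 0.994, 0.0, 0.0]
wrist_force: [-0.1, -0.1, -2.9]
width: 0.0133
grip_force: 59.7
```

```bash
python3 -c "
from h import *
plan((435,170,358,166),(470,-60,358,165),(490,-270,358,164.2),(498,-390,340,164.2))"
```

```text
now [389.6 393.7 353.8] 167.6 t 22.4 w 0.0133 tilt [0.0005 0.0006]
shift [-0.185 -0.417 -0.008] spin 0.035 rows 5.0
shift [-0.179 -0.429 -0.   ] spin 0.022 rows 5.0
shift [-0.147 -0.395 -0.   ] spin 0.018 rows 5.0
shift [-0.081 -0.227  0.036] spin -0.0 rows 3.0
```

Call:
arm_command --steps "-0.185 -0.417 -0.008 0.035 1;-0.185 -0.417 -0.008 0.035 1;-0.185 -0.417 -0.008 0.035 1;-0.185 -0.417 -0.008 0.035 1;-0.185 -0.417 -0.008 0.035 1"

```text
clock: 22.95
tcp_pos: [0.4352, 0.1656, 0.3565]
tcp_rot: [0.124, 0.992, -0.001, -0.001]
wrist_force: [1.5, 0.5, -1.3]
width: 0.0131
grip_force: 60.0
```

Call:
arm_command --steps "-0.179 -0.429 0 0.022 1;-0.179 -0.429 0 0.022 1;-0.179 -0.429 0 0.022 1;-0.179 -0.429 0 0.022 1;-0.179 -0.429 0 0.022 1"

```text
clock: 23.45
tcp_pos: [0.4692, -0.0636, 0.3564]
tcp_rot: [0.132, 0.991, -0.0, -0.001]
wrist_force: [1.4, -0.1, -3.0]
width: 0.0134
grip_force: 60.0
```

Call:
arm_command --steps "-0.147 -0.395 0 0.018 1;-0.147 -0.395 0 0.018 1;-0.147 -0.395 0 0.018 1;-0.147 -0.395 0 0.018 1;-0.147 -0.395 0 0.018 1"

```text
clock: 23.95
tcp_pos: [0.488, -0.2748, 0.3557]
tcp_rot: [0.141, 0.99, -0.002, -0.002]
wrist_force: [-0.4, 0.8, -3.1]
width: 0.0134
grip_force: 60.3
```

Call:
arm_command --steps "-0.081 -0.227 0.036 0 1;-0.081 -0.227 0.036 0 1;-0.081 -0.227 0.036 0 1;-0.081 -0.227 0.036 0 1;-0.081 -0.227 0.036 0 1"

```text
clock: 24.45
tcp_pos: [0.4975, -0.3897, 0.3381]
tcp_rot: [0.138, 0.99, 0.0, -0.001]
wrist_force: [0.3, -0.0, -2.4]
width: 0.0134
grip_force: 60.7
```

```bash
python3 -c "
from h import *
plan((498,-390,300,164.2))
for i,n in enumerate(['wrist','top']):
    f=bot.grab_frame(n); cv2.imwrite('pics/x9%s.png'%n,f[:,:,::-1])
plan((498,-390,300,164.2))
a=cv2.imread('pics/x9wrist.png'); b=cv2.resize(cv2.imread('pics/x9top.png')[150:290,370:510],(420,420),interpolation=cv2.INTER_CUBIC)
cv2.imwrite('pics/w9.png',np.hstack([a[:,110:480],b]))"
```

```text
now [ 497.5 -389.7  338.1] 164.1 t 24.4 w 0.0134 tilt [-0.0025  0.0011]
shift [-0.001 -0.     0.076] spin -0.001 rows 1.0
now [ 498.6 -388.4  339.2] 164.3 t 24.6 w 0.0133 tilt [-0.0003  0.0012]
shift [ 0.    -0.003  0.078] spin 0.002 rows 1.0
```

View pics/w9.png

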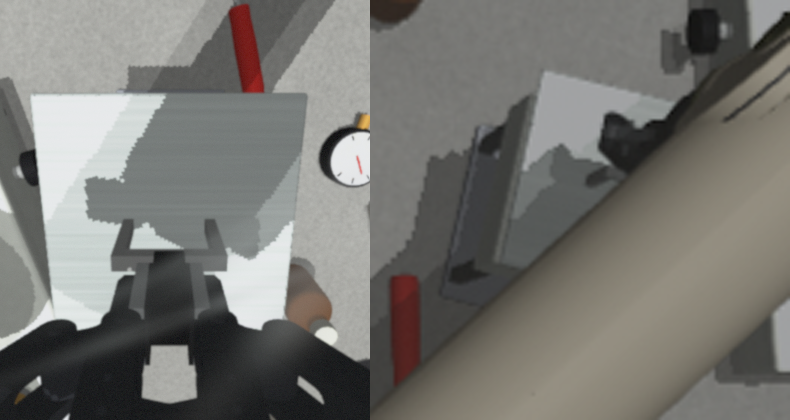

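In the left half, the plate's near corners in full wrist pixels are (141,93) and (417,94). I'll compare the plate and the mouth in the same camera, using the mouth corners from the earlier crop: inner (66,45), (474,45), (92,405) and (440,403).

```bash
python3 -c "
from h import *
s=bot.read_state(); c=bot.get_calibration('wrist'); p=s['tcp_pos']; M=Rn.from_quat(s['tcp_rot']).as_matrix()
Rct=c['R']@M; tct=c['R']@p+c['t']   # camera from tool
def cam(pos,yaw):
    y=np.radians(yaw); Mt=np.array([[np.cos(y),np.sin(y),0],[np.sin(y),-np.cos(y),0],[0,0,-1]])
    R=Rct@Mt.T; return dict(mtx=c['mtx'],R=R,t=tct-R@(np.array(pos)/1000))
k=cam((496.9,-391.2,296.4),164.2)
q=np.array([[66,45],[474,45],[440,403],[92,405]])/2+[150,100]-.25
xy=bp(k,q,.215)*1000; print('mouth',xy.round(1),xy.mean(0).round(1))
print(np.linalg.norm(xy-np.roll(xy,1,0),axis=1).round(1)); 
for a,b in((0,1),(3,2),(3,0),(2,1)): d=xy[a]-xy[b]; print(np.degrees(np.arctan2(d[1],d[0])).round(1),end=' ')
# plate at middle pose of grab
k=cam((498.0,-389.2,338.6),164.2)
xy=bp(k,[[141,93],[417,94]],.2726)*1000; d=xy[0]-xy[1]; L=np.linalg.norm(d); u=d/L; print('plate',xy.round(1),L, np.degrees(np.arctan2(-u[0],u[1]))) 
n=np.array([-u[1],u[0]]); 
for sg in(1,-1): print((xy.mean(0)+sg*75*n).round(1))
"
```

```text
mouth [[ 424.2 -428.6]
 [ 456.4 -314.8]
 [ 569.6 -348.1]
 [ 538.4 -461.4]] [ 497.1 -388.2]
[118.8 118.3 118.  117.5]
-105.8 -105.4 -16.0 -16.4 plate [[ 405.  -438.6]
 [ 445.1 -298.5]] 145.67857255975312 164.01221793529962
[ 497.2 -389.2]
[ 353.  -347.9]
```

Call:
arm_command --steps "0 -0.001 0.04 0.003 1;0 -0.001 0.07 0.003 1;0 -0.001 0.094 0.003 1;0 -0.001 0.094 0.003 1;0 -0.001 0.094 0.003 1"

```text
clock: 25.05
tcp_pos: [0.4983, -0.3896, 0.293]
tcp_rot: [0.138, 0.99, 0.0, 0.0]
wrist_force: [-0.4, -0.1, -1.9]
width: 0.0132
grip_force: 60.6
```

```bash
python3 -c "
from h import *
plan((498.2,-388.8,288,164.1))"
```

```text
now [ 498.3 -389.6  293. ] 164.1 t 25.1 w 0.0132 tilt [0.0001 0.0003]
shift [0.001 0.001 0.01 ] spin 0.001 rows 1.0
```

Call:
arm_command --steps "0 0.001 0.004 0 1;0 0.001 0.008 0 1;0 0.001 0.01 0 1;0 0.001 0.01 0 1"

```text
clock: 25.45
tcp_pos: [0.4983, -0.3898, 0.2891]
tcp_rot: [0.138, 0.99, -0.0, 0.001]
wrist_force: [-2.5, 2.0, 5.5]
width: 0.0129
grip_force: 61.8
```

```bash
python3 -c "
from h import *
plan((498.2,-388.8,288,164.1));print(bot.read_state()['wrist_force'],bot.read_state()['ft_torque'])"
```

```text
now [ 498.3 -389.8  289.1] 164.1 t 25.4 w 0.0129 tilt [ 0.0015 -0.0003]
shift [0.001 0.002 0.002] spin 0.0 rows 1.0
[-2.46225053  1.9613851   5.4899397 ] [0.55160313 0.26208564 0.00846119]
```

The plate is in contact with the rim. I'll open and rise.

Call:
arm_command --steps "0 0 0 0 0.2;0 0 0 0 0.2;0 0 0 0 0.2;0 0 0 0 0.2"

```text
clock: 25.85
tcp_pos: [0.4982, -0.3895, 0.2877]
tcp_rot: [0.138, 0.99, 0.0, -0.0]
wrist_force: [-0.6, 0.1, -0.0]
width: 0.0345
grip_force: 0.0
```

Call:
arm_command --steps "0 0 -0.05 0 0.2;0 0 -0.1 0 0.2;0 0 -0.16 0 0.2;0 0 -0.16 0 -0.1;0 0 -0.16 0 -0.1"

```text
clock: 26.35
tcp_pos: [0.4983, -0.3898, 0.3679]
tcp_rot: [0.138, 0.99, -0.0, 0.0]
wrist_force: [-0.1, 0.1, -0.7]
width: 0.0473
grip_force: 0.0
```

```bash
python3 -c "
from h import *
plan((500,-155,325,172),(500,50,250,180))"
```

```text
now [ 498.3 -389.8  367.9] 164.1 t 26.4 w 0.0473 tilt [ 0.0007 -0.0005]
shift [0.125 0.453 0.086] spin -0.176 rows 5.0
shift [0.057 0.406 0.15 ] spin -0.178 rows 5.0
```

Call:
arm_command --steps "0.125 0.453 0.086 -0.176 -0.1;0.125 0.453 0.086 -0.176 -0.1;0.125 0.453 0.086 -0.176 -0.1;0.125 0.453 0.086 -0.176 -0.1;0.125 0.453 0.086 -0.176 -0.1"

```text
clock: 26.85
tcp_pos: [0.4997, -0.1508, 0.3229]
tcp_rot: [0.068, 0.998, 0.0, -0.001]
wrist_force: [0.7, -0.7, 0.3]
width: 0.0467
grip_force: 0.0
```

```bash
python3 look.py; python3 -c "
from h import *
c=bot.get_calibration('top');f=bot.grab_frame('top');cv2.imwrite('pics/t10.png',cv2.resize(f[165:275,375:495,::-1],None,fx=5,fy=5,interpolation=cv2.INTER_CUBIC))
plan((545,20,230,180),(561,59.5,150,180))"
```

```text
dark 500 [330. 219.] [ 469.  -115.3  264.    53.7  -15.1]
brass 207 [256. 206.] [561.2  59.   51.   48.8  88.3]
brass 240 [259. 244.] [457.6  53.5  50.6  50.6  -1.7]
now [ 500.4 -147.3  322.6] 172.6 t 26.9 w 0.0465 tilt [-0.0027  0.003 ]
shift [-0.045  0.343  0.185] spin -0.164 rows 4.0
shift [-0.032  0.079  0.16 ] spin -0.0 rows 2.0
```

View pics/t10.png

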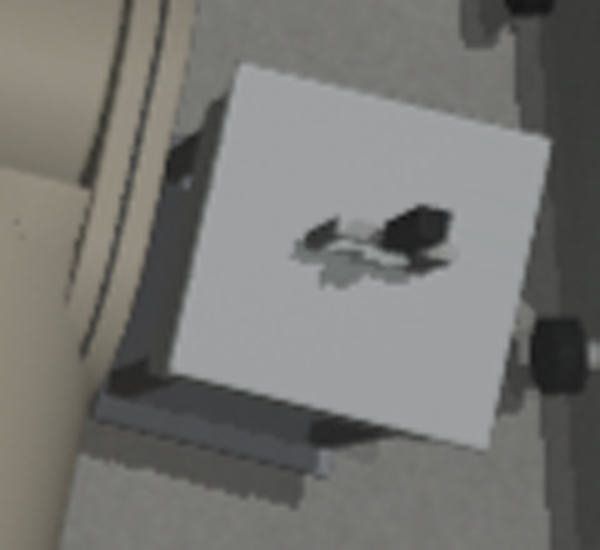

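In the crop the cover lies flat over the mouth, with corners at (240,64), (551,141), (487,448) and (168,372).

```bash
python3 -c "
from h import *
c=bot.get_calibration('top')
k=np.array([[240,64],[551,141],[487,448],[168,372]])/5-.4+[375,165]
xy=bp(c,k,.221)*1000; print(xy.round(1),xy.mean(0))
for a,b in((0,3),(1,2),(0,1),(3,2)): d=xy[a]-xy[b]; print(np.degrees(np.arctan2(d[1],d[0])).round(1),np.linalg.norm(d).round(1))"
```

```text
[[ 587.3 -339.7]
 [ 546.9 -481.5]
 [ 406.  -441.5]
 [ 445.  -298. ]] [ 496.28289464 -390.17908891]
-16.4 148.3
-15.8 146.5
74.1 147.4
74.8 148.8
```

Call:
arm_command --steps "-0.045 0.343 0.185 -0.164 -0.1;-0.045 0.343 0.185 -0.164 -0.1;-0.045 0.343 0.185 -0.164 -0.1;-0.045 0.343 0.185 -0.164 -0.1;-0.045 0.343 0.185 -0.164 -0.1"

```text
clock: 27.45
tcp_pos: [0.5451, 0.0186, 0.228]
tcp_rot: [0.001, 1.0, -0.0, -0.003]
wrist_force: [-0.5, -0.1, -0.0]
width: 0.0471
grip_force: 0.0
```

Call:
arm_command --steps "-0.032 0.079 0.16 0 -0.1;-0.032 0.079 0.16 0 -0.1;-0.032 0.079 0.16 0 -0.1;-0.032 0.079 0.16 0 -0.1;-0.032 0.079 0.16 0 -0.1"

```text
clock: 27.95
tcp_pos: [0.5632, 0.0499, 0.1537]
tcp_rot: [0.006, 1.0, -0.0, 0.001]
wrist_force: [-0.6, -0.0, 0.6]
width: 0.0471
grip_force: 0.0
```

```bash
cat >wc.py <<'E'
from h import *
import sys
plan()
c=bot.get_calibration("wrist"); f=bot.grab_frame("wrist").astype(int); cv2.imwrite(sys.argv[1],f[:,:,::-1].astype(np.uint8))
v=f.max(2)
for s,ce,k in blobs(f[...,0]-f[...,2]>50,800):
    print("brass",s,ce.round(),"flange bp .018",rect(bp(c,k,.018)))
for s,ce,k in blobs(v<55,400):
    if s[3]<150: print("dark",s,ce.round(),"z.03",(bp(c,ce,.03)*1000).round(1),"z.065",(bp(c,ce,.065)*1000).round(1))
E
python3 wc.py pics/w11.png
```

```text
now [563.2  49.9 153.7] 179.3 t 27.9 w 0.0471 tilt [ 0.0017 -0.    ]
brass [ 245    5   78   85 4133] [284.  47.] flange bp .018 [458.7  54.2  52.7  52.6  -0.7]
brass [ 257  158   70   75 2707] [292. 192.] flange bp .018 [561.6  60.2  55.   53.   44.8]
dark [273  25  26  29 581] [286.  39.] z.03 [[454.5  55.3]] z.065 [[458.6  54.7]]
dark [   0  152   50   89 2041] [ 28. 189.] z.03 [[ 552.4 -132.8]] z.065 [[ 543.6 -108.6]]
dark [283 202  23  22 403] [294. 212.] z.03 [[572.4  61. ]] z.065 [[561.   59.7]]
dark [338 295  46  53 886] [356. 320.] z.03 [[665.6 111.1]] z.065 [[641.8 103.2]]
dark [ 261  320   65   40 1463] [297. 343.] z.03 [[686.7  63.4]] z.065 [[660.2  61.7]]
dark [  333   326   227    94 12071] [453. 383.] z.03 [[730. 199.]] z.065 [[697.7 179.5]]
```

View pics/w11.png

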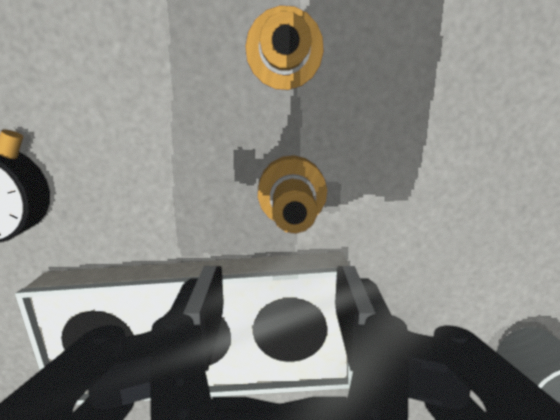

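The wrist view shows coupling A at (292,192) and its mark at (290,329). The top and wrist cameras agree on A at (561.2, 59.6).

```bash
python3 -c "
from h import *
c=bot.get_calibration('wrist'); print(bp(c,[289.5,329],.03)*1000)
plan((561.2,59.6,26,180))"
```

```text
[[673.76622747  57.44291712]]
now [563.3  50.1 153.9] 179.3 t 28.0 w 0.0472 tilt [0.0022 0.0005]
shift [0.004 0.019 0.256] spin -0.015 rows 3.0
```

Call:
arm_command --steps "0.004 0.019 0 -0.015 -0.1;0.004 0.019 0.09 -0.015 -0.1;0.004 0.019 0.18 -0.015 -0.1;0.004 0.019 0.256 -0.015 -0.1;0.004 0.019 0.256 -0.015 -0.1"

```text
clock: 28.5
tcp_pos: [0.5577, 0.0612, 0.0209]
tcp_rot: [-0.001, 1.0, -0.001, -0.003]
wrist_force: [-0.6, -0.7, 0.1]
width: 0.0471
grip_force: 0.0
```

Call:
arm_command --steps "0 0 0 0 -0.1;0 0 0 0 1;0 0 0 0 1;0 0 0 0 1;0 0 0 0 1"

```text
clock: 29.0
tcp_pos: [0.5626, 0.0613, 0.0271]
tcp_rot: [-0.001, 1.0, 0.001, 0.002]
wrist_force: [-1.3, -1.5, 6.5]
width: 0.029
grip_force: 58.7
```

```bash
python3 -c "
from h import *
plan((561.2,59.6,110,180),(674.5,56.5,110,180),(674.5,56.5,57,180));print(bot.read_state()['grip_force'])"
```

```text
now [562.6  61.3  27.1] 180.1 t 29.0 w 0.029 tilt [0.004  0.0016]
shift [ 0.003 -0.003 -0.166] spin 0.002 rows 2.0
shift [-0.227 -0.006 -0.   ] spin -0.0 rows 3.0
shift [0.    0.    0.106] spin -0.0 rows 2.0
58.69367837905884
```

Call:
arm_command --steps "0 0 -0.09 0 1;0 0 -0.166 0 1;0 0 -0.166 0 1"

```text
clock: 29.3
tcp_pos: [0.5642, 0.0612, 0.1136]
tcp_rot: [-0.0, 1.0, 0.002, 0.005]
wrist_force: [0.8, -0.5, -4.5]
width: 0.0288
grip_force: 61.3
```

Call:
arm_command --steps "-0.09 -0.006 0 0 1;-0.18 -0.009 0 0 1;-0.226 -0.01 0 0 1;-0.226 -0.01 0 0 1;-0.226 -0.01 0 0 1"

```text
clock: 29.8
tcp_pos: [0.6734, 0.0559, 0.107]
tcp_rot: [-0.001, 1.0, -0.0, -0.0]
wrist_force: [0.1, -0.8, -3.3]
width: 0.0286
grip_force: 61.1
```

```bash
python3 -c "
from h import *
plan((675.7,56.5,58,180))"
```

```text
now [673.4  55.9 107. ] 180.1 t 29.8 w 0.0286 tilt [-0.0008 -0.0004]
shift [-0.005  0.001  0.098] spin 0.001 rows 1.0
```

Call:
arm_command --steps "-0.004 0.001 0.05 0 1;-0.004 0.001 0.09 0 1;-0.004 0.001 0.097 0 1;-0.004 0.001 0.097 0 1;-0.004 0.001 0.097 0 1"

```text
clock: 30.3
tcp_pos: [0.6759, 0.0568, 0.06]
tcp_rot: [-0.001, 1.0, 0.0, 0.001]
wrist_force: [0.5, -0.3, -4.4]
width: 0.0288
grip_force: 61.3
```

```bash
python3 -c "
from h import *
plan((675.7,56.5,57.5,180));print(bot.read_state()['wrist_force'])"
```

```text
now [675.9  56.8  60. ] 180.1 t 30.3 w 0.0288 tilt [0.0012 0.0005]
shift [ 0.    -0.001  0.005] spin 0.002 rows 1.0
[ 0.48563241 -0.30946158 -4.41236281]
```

Call:
arm_command --steps "0 0 0.005 0 1;0 0 0.005 0 1;0 0 0.005 0 1"

```text
clock: 30.6
tcp_pos: [0.6762, 0.0568, 0.0572]
tcp_rot: [-0.001, 1.0, 0.0, 0.001]
wrist_force: [-1.4, 0.3, 2.5]
width: 0.0286
grip_force: 61.7
```

Call:
arm_command --steps "0 0 0 0 -0.1;0 0 0 0 -0.1;0 0 0 0 -0.1;0 0 0 0 -0.1"

```text
clock: 31.0
tcp_pos: [0.6758, 0.0567, 0.0563]
tcp_rot: [-0.001, 1.0, -0.0, 0.0]
wrist_force: [-0.9, 0.0, 0.8]
width: 0.0466
grip_force: 0.0
```

Call:
arm_command --steps "0 0 -0.09 0 -0.1;0 0 -0.18 0 -0.1;0 0 -0.25 0 -0.1;0 0 -0.25 0 -0.1;0 0 -0.25 0 -0.1"

```text
clock: 31.5
tcp_pos: [0.676, 0.0568, 0.1819]
tcp_rot: [-0.001, 1.0, 0.0, 0.001]
wrist_force: [-0.1, -0.0, -0.4]
width: 0.0469
grip_force: 0.0
```

```bash
python3 look.py; python3 -c "
from h import *
plan((458,53.8,150,180))"
```

```text
dark 73 [333. 210.] [ 546.1 -151.1   67.3   27.8   28.5]
dark 325 [218. 281.] [365.2 166.2 167.6  31.2  83.3]
brass 190 [260. 244.] [457.6  50.   50.8  44.2  -7. ]
now [675.4  56.9 180.6] 180.1 t 31.6 w 0.0468 tilt [-0.0007  0.0003]
shift [ 0.435 -0.006  0.061] spin 0.002 rows 5.0
```

Call:
arm_command --steps "0.435 -0.006 0.061 0 -0.1;0.435 -0.006 0.061 0 -0.1;0.435 -0.006 0.061 0 -0.1;0.435 -0.006 0.061 0 -0.1;0.435 -0.006 0.061 0 -0.1"

```text
clock: 32.05
tcp_pos: [0.4531, 0.0534, 0.1478]
tcp_rot: [-0.002, 1.0, 0.0, -0.003]
wrist_force: [0.7, 0.4, 0.4]
width: 0.0466
grip_force: 0.0
```

Call:
arm_command --steps "0 0 0 0 -0.1;0 0 0 0 -0.1;0 0 0 0 -0.1"

```text
clock: 32.35
tcp_pos: [0.4589, 0.0534, 0.1507]
tcp_rot: [-0.001, 1.0, -0.0, 0.0]
wrist_force: [0.5, -0.7, 0.7]
width: 0.0471
grip_force: 0.0
```

```bash
python3 wc.py pics/w12.png; python3 -c "
from h import *
plan((458,53.8,26,180))"
```

```text
now [458.9  53.4 150.7] 180.1 t 32.4 w 0.0471 tilt [ 0.0004 -0.0009]
brass [ 246  161   70   77 2706] [280. 197.] flange bp .018 [459.3  54.3  55.1  54.  -44.7]
dark [270 206  23  23 404] [281. 217.] z.03 [[470.1  54.7]] z.065 [[458.3  54.6]]
dark [   0  266   65   83 1942] [ 38. 297.] z.03 [[ 537.7 -137.3]] z.065 [[ 516.9 -111.8]]
dark [ 337  295   48   65 1342] [358. 324.] z.03 [[562.2 117.2]] z.065 [[538.1 108.7]]
now [459.   53.2 150.7] 180.1 t 32.4 w 0.0469 tilt [ 0.0003 -0.0014]
shift [0.002 0.001 0.249] spin 0.001 rows 3.0
```

Coupling B is at about (458.5, 54.3), so I'll descend and grip.

Call:
arm_command --steps "0 0.002 0.09 0 -0.1;0 0.002 0.18 0 -0.1;0 0.002 0.249 0 -0.1;0 0.002 0.249 0 -0.1;0 0.002 0.249 0 -0.1"

```text
clock: 32.9
tcp_pos: [0.4588, 0.0534, 0.0267]
tcp_rot: [-0.0, 1.0, -0.001, -0.0]
wrist_force: [1.0, -0.2, 0.1]
width: 0.047
grip_force: 0.0
```

Call:
arm_command --steps "0 0 0 0 -0.1;0 0 0 0 1;0 0 0 0 1;0 0 0 0 1;0 0 0 0 1"

```text
clock: 33.4
tcp_pos: [0.4595, 0.0549, 0.028]
tcp_rot: [-0.001, 1.0, 0.001, 0.001]
wrist_force: [-2.4, -1.5, 10.1]
width: 0.0284
grip_force: 58.4
```

```bash
python3 -c "
from h import *
plan((460,54,150,180),(560,0,150,180),(680.5,-23,150,180));print(bot.read_state()['grip_force'])"
```

```text
now [459.5  54.9  28. ] 180.1 t 33.4 w 0.0284 tilt [0.0025 0.0022]
shift [-0.001 -0.002 -0.244] spin 0.002 rows 3.0
shift [-0.2   -0.108 -0.   ] spin -0.0 rows 3.0
shift [-0.241 -0.046 -0.   ] spin -0.0 rows 3.0
58.380324840545654
```

Call:
arm_command --steps "0 0 -0.09 0 1;0 0 -0.18 0 1;0 0 -0.244 0 1;0 0 -0.244 0 1"

```text
clock: 33.8
tcp_pos: [0.4607, 0.0551, 0.1526]
tcp_rot: [-0.001, 1.0, 0.003, 0.003]
wrist_force: [1.0, 1.0, -3.9]
width: 0.0289
grip_force: 60.6
```

Call:
arm_command --steps "-0.44 -0.155 0 0 1;-0.44 -0.155 0 0 1;-0.44 -0.155 0 0 1;-0.44 -0.155 0 0 1;-0.44 -0.155 0 0 1"

```text
clock: 34.3
tcp_pos: [0.6798, -0.0231, 0.1463]
tcp_rot: [-0.001, 1.0, 0.0, -0.001]
wrist_force: [0.8, 0.4, -1.5]
width: 0.0287
grip_force: 60.8
```

Call:
arm_command --steps "0 0 0 0 1;0 0 0 0 1;0 0 0 0 1"

```text
clock: 34.6
tcp_pos: [0.6774, -0.0222, 0.1479]
tcp_rot: [-0.001, 1.0, 0.0, -0.0]
wrist_force: [-0.4, 0.2, -1.5]
width: 0.0286
grip_force: 60.9
```

```bash
python3 -c "
from h import *
plan((681,-23,58,180))"
```

```text
now [677.4 -22.2 147.9] 180.1 t 34.6 w 0.0286 tilt [-0.0009  0.0009]
shift [-0.007 -0.002  0.18 ] spin 0.002 rows 2.0
```

Call:
arm_command --steps "-0.006 -0.002 0.09 0 1;-0.006 -0.002 0.15 0 1;-0.006 -0.002 0.178 0 1;-0.006 -0.002 0.178 0 1;-0.006 -0.002 0.178 0 1"

```text
clock: 35.1
tcp_pos: [0.6814, -0.0229, 0.0605]
tcp_rot: [-0.001, 1.0, 0.0, 0.001]
wrist_force: [0.1, -0.1, -3.3]
width: 0.0288
grip_force: 62.6
```

```bash
python3 -c "
from h import *
plan((681,-23,58,180));print(bot.read_state()['wrist_force'])"
```

```text
now [681.4 -22.9  60.5] 180.1 t 35.1 w 0.0288 tilt [0.0014 0.0008]
shift [ 0.001 -0.     0.005] spin 0.003 rows 1.0
[ 0.05245899 -0.1158567  -3.2500831 ]
```

Call:
arm_command --steps "0 0 0.005 0 1;0 0 0.005 0 1;0 0 0.005 0 1"

```text
clock: 35.4
tcp_pos: [0.6818, -0.0233, 0.0576]
tcp_rot: [-0.001, 1.0, 0.0, 0.001]
wrist_force: [0.8, 1.8, 1.1]
width: 0.0288
grip_force: 62.8
```

Call:
arm_command --steps "0 0 0 0 -0.1;0 0 0 0 -0.1;0 0 0 0 -0.1;0 0 0 0 -0.1"

```text
clock: 35.8
tcp_pos: [0.6813, -0.0239, 0.0568]
tcp_rot: [-0.001, 1.0, -0.0, -0.0]
wrist_force: [0.1, -0.1, 0.2]
width: 0.0474
grip_force: 0.0
```

Call:
arm_command --steps "0 0 -0.09 0 -0.1;0 0 -0.18 0 -0.1;0 0 -0.27 0 -0.1;0 0 -0.35 0 -0.1;0 0 -0.35 0 -0.1"

```text
clock: 36.3
tcp_pos: [0.6834, -0.0249, 0.2381]
tcp_rot: [-0.001, 1.0, -0.0, 0.004]
wrist_force: [0.8, -0.5, 0.2]
width: 0.0469
grip_force: 0.0
```

Call:
arm_command --steps "0.1 0.1 -0.05 0 -0.1;0.2 0.2 -0.05 0 -0.1;0.25 0.35 -0.05 0 -0.1;0.25 0.42 -0.05 0 -0.1;0.25 0.42 -0.05 0 -0.1"

```text
clock: 36.8
tcp_pos: [0.5557, 0.185, 0.2567]
tcp_rot: [-0.001, 1.0, 0.001, -0.0]
wrist_force: [0.4, -0.5, -0.7]
width: 0.0469
grip_force: 0.0
```

```bash
python3 -c "
from h import *
plan()
c=bot.get_calibration('top');f=bot.grab_frame('top');cv2.imwrite('pics/t13.png',cv2.resize(f[:,:,::-1],(800,600),interpolation=cv2.INTER_CUBIC))
f=f.astype(int); r=np.zeros(f.shape[:2],bool); r[130:195,230:345]=1
for s,ce,k in blobs((f[...,0]-f[...,2]>40)&r): print('brass',s,rect(bp(c,k,.048)))
"
```

```text
now [555.7 185.  256.7] 180.1 t 36.8 w 0.0469 tilt [-0.0001  0.0011]
brass [276 150  20  19 221] [680.6 -25.   50.5  48.8  88.3]
brass [246 153  20  20 227] [673.5  54.9  51.5  50.5  -1.5]
```

View pics/t13.png

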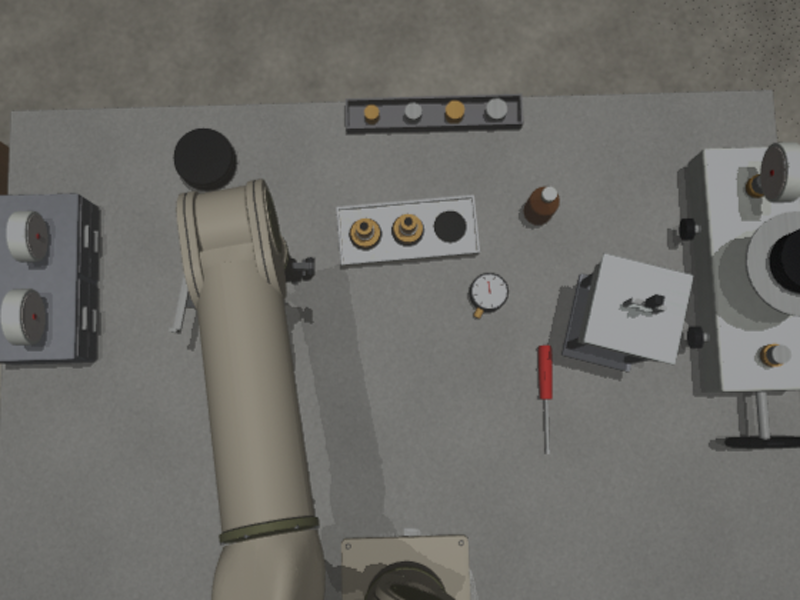

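The couplings stand on adjacent marks at (408,229) and (365,233), within 3 mm of centre. The cover lies square on the hopper at (638,309), and the bench is otherwise unchanged. I'm handing the job in.

```bash
python3 -c "
from station import bot
print(bot.close_job())"
```

```text
the job is handed in; nothing more can be done
None
```

I handed the job in at about 37 s on the robot's clock, with no verdict returned: all three bars lie in the well, the cover is flat and square on the hopper about 2 mm off centre, and both couplings stand on adjacent marks within 3 mm of centre.

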